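Start kiln venting and hold the bayonet vent cap half-way

TASK

Start the venting program on the control box: press the blue key, then the yellow, then the green, each fully down and one at a time, letting each come back up before the next. Then take the vent cap by its wooden bar, lower its two pins into the slots of the round port on top of the small kiln until the cap sits flat, and turn it clockwise (seen from above) half-way towards the lock, so that its white lines stand at the yellow marks, never pushing on into the sprung lock click. Finish while still gripping the cap there, and leave the other things on the table where they are.

Things in the scene. Friction and masses are not known exactly. Their poses are not given: they have to be found in the camera images.
- cap_grip (a point): Grip point of the loose vent cap, on its vertical axis, in the wooden bar (56 long along x, 18 wide along y, 36 high), 12 mm below the bar's top and 24 mm above the disc's top. Site axes = cap axes, z up. The plug's foot is 52 mm and the disc's underside 32 mm below this point. A half turn about z makes no difference.
- cap: The same cap, 64 mm high, 0.25 to 0.5 kg, upright on a round cream slab (130 dia, 15 thick); origin under its foot. White plug 56 dia x 20, tapered foot; steel cross pin 10 dia along x, centre 7 mm above the foot, ends 41 mm from the axis; dark disc 92 dia x 8 with a white line at each end of x; wooden bar on top along x.
- port (a point): Centre of the vent port's mouth, on top of its steel flange (120 dia, top 180 mm above the table). z up; the two entry slots lie along +x and -x, at the white marks. Bore 60 dia, slots 14 wide out to 43 mm from the axis, flange 6 thick, channel below. Cap fully down (disc on flange): cap_grip 32 mm above this point; 50 mm if the pins only lie on the flange.
- port_half (a point): One of the two yellow half-way marks on the port's flange, 53 mm from its axis, 42 degrees clockwise (seen from above) from the white entry mark at +x (the other lies opposite). A seated cap turns only clockwise, with little torque: 0 at white, hard stop at 85 degrees (red marks); a sprung click ball resists from about 60 degrees on.
- click (a joint): Hidden sprung ball of the lock: metres pushed down, 0 at rest, up to 0.006; rises only when a pin is forced into the lock click. Never visible from outside.
- kiln: Small maroon and cream bench kiln, fixed, 210 x 210 mm, top 150 mm high, port in the middle of its top; origin under its centre, z up, x as the port's x. Its place and yaw vary.
- control_box: Fixed grey control box 200 x 100 x 50 mm, long side along its x, origin under its centre. The three keys stand in a row along x, 57 mm apart, in any colour order. The box may stand left or right of the kiln, the cap's slab on the other side.
- key_blue_top (a point): Centre of the top of the blue round spring key (28 dia, in a black collar 44 dia x 12 high), 68 mm above the table when up; it is pressed straight down 6 mm, about 1.5 N to start and 5 N fully down.
- key_yellow_top (a point): Centre of the top of the yellow round spring key (28 dia, in a black collar 44 dia x 12 high), 68 mm above the table when up; it is pressed straight down 6 mm, about 1.5 N to start and 5 N fully down.
- key_green_top (a point): Centre of the top of the green round spring key (28 dia, in a black collar 44 dia x 12 high), 68 mm above the table when up; it is pressed straight down 6 mm, about 1.5 N to start and 5 N fully down.
- key_blue (a joint): How far the blue key is down, m: 0 up, 0.006 fully down; springs back.
- key_yellow (a joint): How far the yellow key is down, m: 0 up, 0.006 fully down; springs back.
- key_green (a joint): How far the green key is down, m: 0 up, 0.006 fully down; springs back.
- mould_a: Bystander, leave it alone: white plaster mould, open cup 84 dia x 75 high (mm); origin under its centre.
- mould_b: Bystander, leave it alone: white plaster mould, open cup 84 dia x 75 high (mm); origin under its centre.
- glaze_jar: Bystander, leave it alone: green glass jar with white cap, 64 dia x 90 high (mm); origin under its centre.
- slip_jar: Bystander, leave it alone: terracotta-coloured jar with black cap, 60 dia x 80 high (mm); origin under its centre.
- brush: Bystander, leave it alone: brush 180 long lying on the table.
- prop: Bystander, leave it alone: cream kiln prop, 36 dia x 50 high (mm); origin under its centre.
- bowl: Bystander, leave it alone: blue bowl 100 dia x 45 high (mm); origin under its centre.
Mind the look-alikes: they are no part of the job. What is shaped like the cap but purple is not meant.

How it is judged:
On the way, in this order (a step that is already met when the one before it is completed fails the run):
1. the blue key is pressed fully down (value of joint key_blue above 0.0045 m), for 0.02 s.
2. the yellow key is pressed fully down (value of joint key_yellow above 0.0045 m), for 0.02 s.
3. the green key is pressed fully down (value of joint key_green above 0.0045 m), for 0.02 s.
4. all keys are up again and the gripped cap sits flat on the port with its pins through the slots, not yet turned (horizontal distance between cap_grip and port below 0.005 m and z of cap_grip in the frame of port below 0.0365 m and angle between cap_grip's own z axis and vertical below 0.08 rad and angle between the x axis of cap_grip and the x axis of port, either way round below 0.2 rad and contact force between the fingers and cap above 1 N and value of joint each of key_blue, key_yellow, key_green below 0.0015 m), for 0.05 s.
At the end, for the whole second after the job is handed in: The cap is held in the fingers (more than 1 N), at rest, upright within 4.5 degrees, within 5 mm of the port's axis, its disc down on the flange (within 4.5 mm), turned clockwise 32 to 52 degrees from the entry slots, the click not pushed, all keys up, and every bystander within 30 mm of its start (horizontal distance between cap_grip and port below 0.005 m and z of cap_grip in the frame of port between 0.028 and 0.0365 m and angle between cap_grip's own z axis and vertical below 0.08 rad and angle between the x axis of cap_grip and the x axis of port, either way round between 0.56 and 0.91 rad and contact force between the fingers and cap above 1 N and angular speed of cap below 0.1 rad/s and linear speed of cap below 0.02 m/s and value of joint click below 0.001 m and value of joint each of key_blue, key_yellow, key_green below 0.0015 m and distance of each of mould_a, mould_b, glaze_jar, slip_jar, brush, prop, bowl from where it was at the start of the episode below 0.03 m); the arm keeps its last pose, push and grip.
It fails at once if the cap is pushed into the lock click (value of joint click above 0.0015 m).
It fails at once if two keys are down together (value of joint each of key_blue, key_yellow above 0.002 m or value of joint each of key_yellow, key_green above 0.002 m or value of joint each of key_blue, key_green above 0.002 m).
It fails at once if a bystander is displaced (distance of any of mould_a, mould_b, glaze_jar, slip_jar, brush, prop, bowl from where it was at the start of the episode above 0.03 m).
It also fails if it takes over 64 s, if anything falls off the work surface, if the arm or the gripper's body presses on something with over 40 N, if the wrist force passes 120 N, or if a joint passes its speed limit or range.

ROBOT

A 6-joint arm with a two-finger parallel gripper is mounted at the origin on the work surface. World frame = base frame: x ahead of the robot, y to its left, z up, the work surface at z = 0. Lengths are in m, angles in rad, forces in N, time in s.
With the tool pointing down it reaches from about 0.35 to 0.85 m from the base axis. Payload 8.1 kg.
Tool frame: the origin (TCP) lies at the very end of the fingers, on their centre line; the grasp point (between the pads) lies 19 mm behind it (robot.pinch_z is the z of the grasp point in the tool frame, in m); z points along the fingers, y is the direction in which the jaws open and shut (so a half turn about z gives the same grasp; the last joint's range is limited). The gripper opens to 93 mm and grips with 3 to 60 N. Pads are 15 mm wide; open, the fingers measure 128 mm over their backs; the gripper's body (75 mm by 188 mm) begins 65 mm behind the grasp point.
Start: joints at [-1.19, 0.13, 1.488, -0, 1.523, -0.085], TCP at [0.27, -0.536, 0.219] pointing down, gripper open.
Joint ranges: [-2.96, 2.96], [-0.89, 2.26], [0.02, 2.5], [-1.34, 4.48], [0, 2.73], [-2.66, 2.66]. Speed limits (rad/s): [2.39, 2.39, 2.79, 3.14, 3.14, 3.14].

INTERFACE

Orientations are given as a rotation vector (axis times angle).
In Python, from plant import robot gives the robot as it stands.
- The arm moves only by the tool drive_tool, never from a script. Its argument "steps" is a list of rows, each an object of numbers: "jaw": the opening, from 0 (shut) to 1 (fully open); "tx", "ty", "tz": the shift along the tool's x, y, z scaled (see below); "turn": the turn about the tool's z scaled (see below). A call has 1 to 12 rows; each row is the pose to reach, as a shift and turn from the pose commanded when the call began, along the tool's axes at that moment, turning the shorter way round; what a row does not reach only later rows make up. The controller multiplies each number of a shift by 0.3 m and each number of a turn by 180 degrees. A row lasts 1/10 s, in which the tool goes at most 50 mm and 8.59 degrees, less where a joint would pass 70% of its speed; a pose out of reach is approached as far as the arm can. A call with a number of a shift or a turn outside -1 to 1 is refused whole. A call with a gripper value outside its range is refused whole. The fingers move at their own pace and stop on an object; "force" is the grip in N (left out, the last holds). Time passes only in rows, so rows that repeat a pose let the fingers close. It gives the time, the measured TCP pose, the force and the opening at its end, in the units of the state.
- robot.read_state(): the state, without advancing time (a new reading comes with each control period).
- robot.read_camera(name): name is "scene" or "top" or "wrist"; returns (picture, depth): 420x560x3 uint8, blue, green, red; 420x560 float32, m along the optical axis (not along the pixel's ray), 0 where there is no reading.
- robot.get_calibration(name): a dict with "fx", "fy", "cx", "cy" (pixels), "eye" and "attitude" of the camera in the world. Camera axes: x right, y down, z forward; pixel columns grow to the right and rows downward; lengths in m; the calibration is good to about 2 mm. The wrist camera is an equidistant fisheye: a pixel r from the principal point sees the ray r / f radians off the axis. A picture is of the moment at which its call begins: read the wrist's pose just before it. get_calibration takes no time and is no camera call; for the wrist camera it gives the pose at the moment of the call.
- robot.close_job(): hands the job in, once; it reports no verdict.
The state is a dict: "t": time; "q": joint angles; "dq": joint speeds; "joint_torque": joint torques, N m; "tool_pos": TCP position; "orientation": TCP orientation; "force": force on the tool from outside, world axes, zero at the start; "wrist_torque": the same for the moment, N m; "opening": finger opening in m.
Only numpy, scipy, OpenCV 4.12 (cv2) and the standard library are available. Lean on these libraries where they do the work, as an engineer would, in place of code of your own. Each camera call takes 0.05 s, during which the arm holds its last target.

## Working session

There is one attempt and no reset: what is moved stays moved. The work goes in short steps, Python scripts to look and compute and a tool call to move; the robot and the scene stay as the last step left them, time stands still between calls to the robot, and variables do not carry over. Pictures are saved under pics/ and viewed, and the job is handed in when it is done.

Besides the shell and the picture viewer there is one more tool, called as name([rows], argument=value, ...), one row to a line, values as JSON. drive_tool: Moves the arm, as the interface text tells. Its arguments: {"type":"object","properties":{"steps":{"type":"array"},"force":{"type":"number"}},"required":["steps"]}

```bash
mkdir -p pics; ls; python3 - <<'E'
from plant import robot
import cv2,numpy as np
s=robot.read_state();print(s['t'],s['tool_pos'],s['orientation'],s['opening'],robot.pinch_z)
for n in ['scene','top']:
    im,d=robot.read_camera(n);cv2.imwrite(f'pics/{n}0.png',im);np.savez(f'{n}0.npz',im=im,d=d)
    print(n,robot.get_calibration(n))
print(robot.get_calibration('wrist'))
E
```

```text
pics
0.0 [ 0.26929013 -0.53554827  0.21760226] [-3.05504300e+00 -7.24639117e-01  4.57295760e-04] 0.09311539482357928 -0.0188
scene {'fx': 404.7634574108608, 'fy': 404.7634574108608, 'cx': 274.4203682348485, 'cy': 210.41081746953859, 'eye': array([1.03750861, 0.67675933, 1.06245631]), 'attitude': array([-0.77870089, -2.6366747 ,  0.99645402])}
top {'fx': 466.2119203351473, 'fy': 466.2119203351473, 'cx': 285.55299140925416, 'cy': 213.21536298590962, 'eye': array([0.23111331, 0.01750164, 1.76510155]), 'attitude': array([-2.13158599,  2.09728226, -0.20897778])}
{'fx': 325.19226210127806, 'fy': 325.19226210127806, 'cx': 283.31027956911845, 'cy': 212.28756870495928, 'eye': array([ 0.33194542, -0.50508526,  0.38368721]), 'attitude': array([ 2.48539371, -1.53177566, -0.19776923])}
```

View pics/scene0.png

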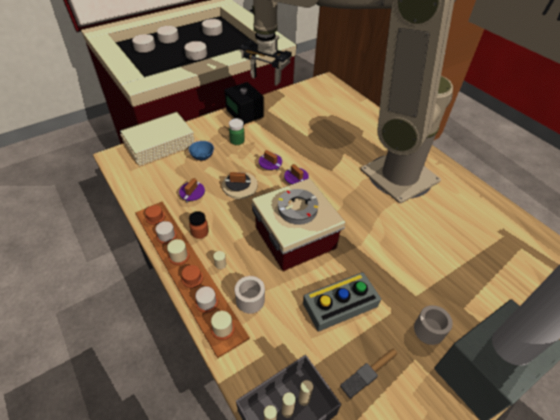

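View pics/top0.png

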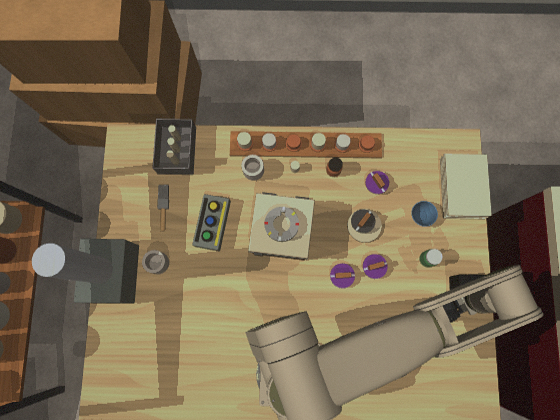

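The top view shows the port at (283,224). The keys are yellow (213,206), blue (210,221) and green (207,237). There are four cap-like things: a dark disc on a cream slab at (365,222), and purple ones at (377,182), (374,266) and (343,275). Only the (365,222) one is dark and on a slab, so I'll confirm it in enlarged crops.

```bash
python3 - <<'E'
import cv2,numpy as np
t=np.load('top0.npz')['im'];s=np.load('scene0.npz')['im']
a=cv2.resize(t[165:285,190:400],None,fx=3.8,fy=3.8,interpolation=cv2.INTER_CUBIC)
cv2.imwrite('pics/crop_top.png',a)
b=cv2.resize(s[140:330,170:390],None,fx=3.1,fy=3.1,interpolation=cv2.INTER_CUBIC)
cv2.imwrite('pics/crop_scene.png',b)
E
```

```text
(no output)
```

View pics/crop_top.png

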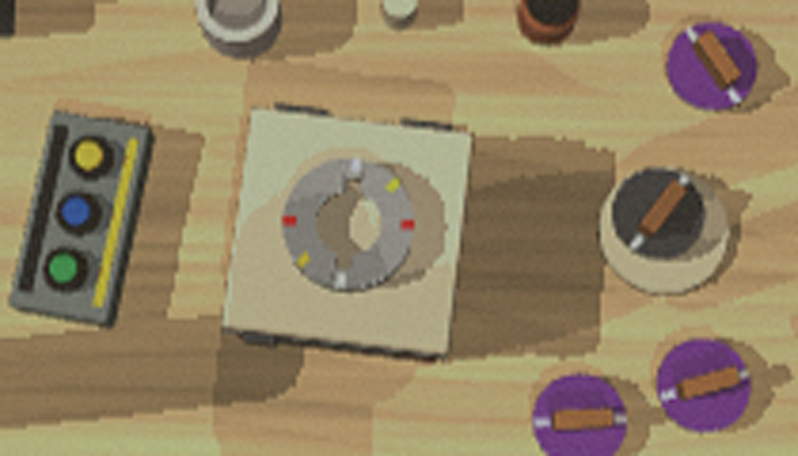

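View pics/crop_scene.png

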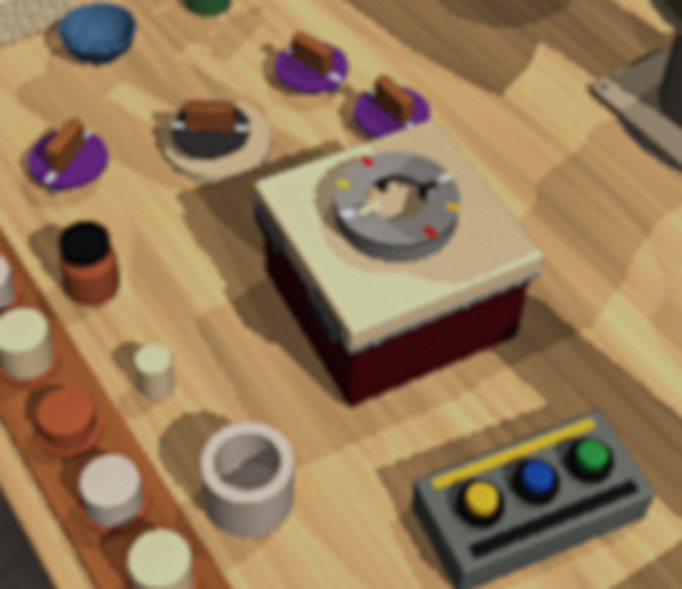

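Confirmed: the crop at (365,222) shows a dark disc with a wooden bar and white lines on a cream slab, and the look-alikes are all purple. Next I'll measure the points.

```bash
cat > h.py <<'E'
import cv2,numpy as np
from scipy.spatial.transform import Rotation as R
def ray(c,u,v,fish=False):
    x=(np.asarray(u,float)-c['cx'])/c['fx'];y=(np.asarray(v,float)-c['cy'])/c['fy']
    if fish:
        r=np.hypot(x,y)+1e-12;d=np.stack([np.sin(r)*x/r,np.sin(r)*y/r,np.cos(r)],-1)
    else: d=np.stack([x,y,np.ones_like(x)],-1)
    return d@R.from_rotvec(c['attitude']).as_matrix().T
def onplane(c,u,v,z,fish=False):
    d=ray(c,u,v,fish);e=np.asarray(c['eye']);return e+d*((z-e[2])/d[...,2])[...,None]
def proj(c,p,fish=False):
    q=(np.asarray(p)-c['eye'])@R.from_rotvec(c['attitude']).as_matrix()
    if fish:
        th=np.arctan2(np.hypot(q[...,0],q[...,1]),q[...,2]);f=th/np.hypot(q[...,0],q[...,1])
        return np.stack([c['cx']+c['fx']*f*q[...,0],c['cy']+c['fy']*f*q[...,1]],-1)
    return np.stack([c['cx']+c['fx']*q[...,0]/q[...,2],c['cy']+c['fy']*q[...,1]/q[...,2]],-1)
def masks(im):
    h=cv2.cvtColor(im,cv2.COLOR_BGR2HSV);H,S,V=cv2.split(h)
    return dict(blue=(H>100)&(H<130)&(S>130)&(V>60),yellow=(H>20)&(H<35)&(S>140)&(V>90),
      green=(H>50)&(H<90)&(S>110)&(V>50),red=((H<8)|(H>172))&(S>150)&(V>80),white=(S<45)&(V>165),
      wood=(H<18)&(S>90)&(V>40)&(V<200))
def blobs(m,box=None,amin=3):
    n,l,st,ce=cv2.connectedComponentsWithStats(m.astype(np.uint8))
    o=[]
    for i in range(1,n):
        u,v=ce[i]
        if st[i,4]>=amin and (box is None or (box[0]<u<box[2] and box[1]<v<box[3])): o.append((round(u,2),round(v,2),int(st[i,4])))
    return o
E
python3 - <<'E'
from plant import robot
from h import *
B={'top':dict(keys=(190,190,235,255),port=(260,195,310,255),cap=(345,200,385,242)),
   'scene':dict(keys=(300,275,385,325),port=(270,180,325,228),cap=(215,165,262,200))}
for n in B:
    im=np.load(n+'0.npz')['im'];c=robot.get_calibration(n);M=masks(im)
    for k in ['blue','yellow','green']:
        for b in blobs(M[k],B[n]['keys'],15): print(n,k,b,onplane(c,b[0],b[1],.068).round(4))
    for k in ['white','yellow','red']:
        for b in blobs(M[k],B[n]['port'],3): print(n,'port',k,b,onplane(c,b[0],b[1],.18).round(4))
    for b in blobs(M['white'],B[n]['cap'],3): print(n,'cap white',b,onplane(c,b[0],b[1],.043).round(4))
    for b in blobs(M['wood'],B[n]['cap'],20): print(n,'cap wood',b,onplane(c,b[0],b[1],.079).round(4))
E
```

```text
top blue (np.float64(209.46), np.float64(220.08), 39) [0.5452 0.3075 0.068 ]
top yellow (np.float64(212.93), np.float64(205.34), 44) [0.6013 0.2973 0.068 ]
top yellow (np.float64(219.93), np.float64(223.15), 110) [0.5343 0.2682 0.068 ]
top green (np.float64(206.2), np.float64(234.83), 41) [0.4899 0.3168 0.068 ]
top port white (np.float64(267.66), np.float64(196.69), 29) [0.6109 0.089  0.18  ]
top port white (np.float64(281.28), np.float64(199.14), 43) [0.6029 0.0413 0.18  ]
top port white (np.float64(297.28), np.float64(204.09), 75) [ 0.5861 -0.0148  0.18  ]
top port white (np.float64(307.0), np.float64(200.0), 3) [ 0.6012 -0.0485  0.18  ]
top port white (np.float64(294.33), np.float64(206.0), 3) [ 0.5791 -0.0046  0.18  ]
top port white (np.float64(309.27), np.float64(211.57), 49) [ 0.5601 -0.0567  0.18  ]
top port white (np.float64(283.33), np.float64(207.67), 9) [0.5725 0.0336 0.18  ]
top port white (np.float64(287.33), np.float64(218.33), 3) [0.535  0.0191 0.18  ]
top port white (np.float64(288.0), np.float64(221.0), 3) [0.5256 0.0166 0.18  ]
top port white (np.float64(308.43), np
[... 995 characters left out ...]
(285.82), 195) [0.5514 0.2759 0.068 ]
scene yellow (np.float64(325.08), np.float64(299.97), 92) [0.6031 0.2958 0.068 ]
scene green (np.float64(360.75), np.float64(286.31), 85) [0.4914 0.3163 0.068 ]
scene port white (np.float64(313.5), np.float64(196.67), 6) [0.4661 0.0441 0.18  ]
scene port white (np.float64(281.75), np.float64(208.25), 8) [0.5732 0.0317 0.18  ]
scene port yellow (np.float64(279.8), np.float64(198.6), 5) [ 0.5564 -0.0038  0.18  ]
scene port yellow (np.float64(315.5), np.float64(206.33), 6) [0.4848 0.0788 0.18  ]
scene port red (np.float64(288.0), np.float64(191.5), 4) [ 0.5188 -0.0151  0.18  ]
scene port red (np.float64(308.17), np.float64(214.17), 6) [0.5214 0.0919 0.18  ]
```

Both views agree within about 2 mm. Keys: blue (0.546,0.307), yellow (0.602,0.2965), green (0.4905,0.3165). Port: (0.519,0.0387) with its x axis at about -6.5°. I'll raise and turn the tool, passing over the cap for a wrist view on the way to the keys.

```bash
cat >> h.py <<'E'
def yawy(s):
    y=R.from_rotvec(s['orientation']).as_matrix()[:,1];return np.degrees(np.arctan2(y[1],y[0]))
def plan(s,target,yaw=None):
    M=R.from_rotvec(s['orientation']).as_matrix();d=M.T@(np.array(target)-s['tool_pos'])
    t=0 if yaw is None else -((yaw-yawy(s)+180)%360-180)/180
    print('txyz',(d/0.3).round(4),'turn',round(t,4),'dist mm',(d*1000).round(1),'yaw',round(yawy(s),2))
E
python3 - <<'E'
from plant import robot
from h import *
s=robot.read_state();print(R.from_rotvec(s['orientation']).as_matrix().round(4))
plan(s,[.47,-.32,.30],51.5)
E
```

```text
[[ 8.935e-01  4.491e-01 -6.000e-04]
 [ 4.491e-01 -8.935e-01  1.500e-03]
 [ 2.000e-04 -1.600e-03 -1.000e+00]]
txyz [ 0.9205 -0.3421 -0.2736] turn -0.6378 dist mm [ 276.1 -102.6  -82.1] yaw -63.31
```

drive_tool([
  {"tz": -0.27,"turn": -0.1,"jaw": 0},
  {"tz": -0.27,"turn": -0.2,"jaw": 0},
  {"tx": 0.92,"ty": -0.34,"tz": -0.27,"turn": -0.637,"jaw": 0},
  {"tx": 0.92,"ty": -0.34,"tz": -0.27,"turn": -0.637,"jaw": 0},
  {"tx": 0.92,"ty": -0.34,"tz": -0.27,"turn": -0.637,"jaw": 0},
  {"tx": 0.92,"ty": -0.34,"tz": -0.27,"turn": -0.637,"jaw": 0},
  {"tx": 0.92,"ty": -0.34,"tz": -0.27,"turn": -0.637,"jaw": 0},
  {"tx": 0.92,"ty": -0.34,"tz": -0.27,"turn": -0.637,"jaw": 0},
  {"tx": 0.92,"ty": -0.34,"tz": -0.27,"turn": -0.637,"jaw": 0},
  {"tx": 0.92,"ty": -0.34,"tz": -0.27,"turn": -0.637,"jaw": 0},
  {"tx": 0.92,"ty": -0.34,"tz": -0.27,"turn": -0.637,"jaw": 0},
  {"tx": 0.92,"ty": -0.34,"tz": -0.27,"turn": -0.637,"jaw": 0},
])

```text
schema error: expected keys jaw, tx, ty, tz, turn
```

```bash
python3 - <<'E'
from plant import robot
from h import *
s=robot.read_state();c=robot.get_calibration('wrist');im,d=robot.read_camera('wrist')
cv2.imwrite('pics/w1.png',im);np.savez('w1.npz',im=im,d=d,**{'c_'+k:v for k,v in c.items()})
print(s['t'],s['tool_pos'],yawy(s),c['eye'],R.from_rotvec(c['attitude']).as_matrix()[:,2])
for n,p in dict(cap=[.5535,-.262,.079],port=[.519,.0387,.18]).items(): print(n,proj(c,p,True))
plan(s,[.5465,.307,.13],80)
E
```

```text
0.1 [ 0.26932267 -0.53560385  0.21771591] -63.31224305366552 [ 0.33194542 -0.50508526  0.38368721] [-0.22536573 -0.11159601 -0.96786188]
cap [ 179.92622483 -117.71858232]
port [ -23.30381604 -131.08150568]
txyz [ 2.0869 -2.094   0.2961] turn -0.7962 dist mm [ 626.1 -628.2   88.8] yaw -63.31
```

View pics/w1.png

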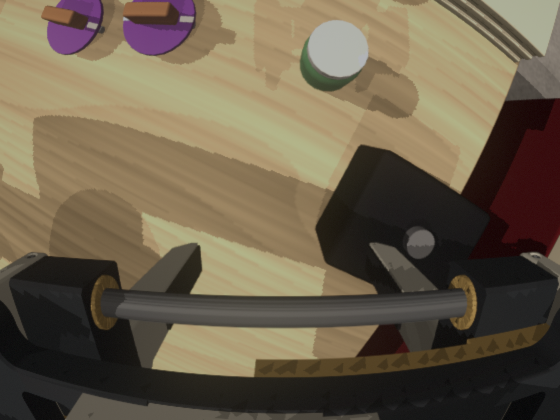

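The call was refused because every row needs all five keys. The wrist picture shows two purple caps at (75,20) and (158,20), the green jar at (335,60) and a black block at (400,210). I'll resend it with all the keys.

drive_tool([
  {"tx": 0,"ty": 0,"tz": -0.27,"turn": -0.1,"jaw": 0},
  {"tx": 0,"ty": 0,"tz": -0.27,"turn": -0.2,"jaw": 0},
  {"tx": 0.92,"ty": -0.34,"tz": -0.27,"turn": -0.637,"jaw": 0},
  {"tx": 0.92,"ty": -0.34,"tz": -0.27,"turn": -0.637,"jaw": 0},
  {"tx": 0.92,"ty": -0.34,"tz": -0.27,"turn": -0.637,"jaw": 0},
  {"tx": 0.92,"ty": -0.34,"tz": -0.27,"turn": -0.637,"jaw": 0},
  {"tx": 0.92,"ty": -0.34,"tz": -0.27,"turn": -0.637,"jaw": 0},
  {"tx": 0.92,"ty": -0.34,"tz": -0.27,"turn": -0.637,"jaw": 0},
  {"tx": 0.92,"ty": -0.34,"tz": -0.27,"turn": -0.637,"jaw": 0},
  {"tx": 0.92,"ty": -0.34,"tz": -0.27,"turn": -0.637,"jaw": 0},
  {"tx": 0.92,"ty": -0.34,"tz": -0.27,"turn": -0.637,"jaw": 0},
  {"tx": 0.92,"ty": -0.34,"tz": -0.27,"turn": -0.637,"jaw": 0},
])

```text
t: 1.35
tool_pos: [0.4703, -0.3206, 0.2992]
orientation: [-1.322, -2.849, -0.0]
force: [-0.4, -0.3, -0.7]
opening: 0.0025
```

```bash
python3 - <<'E'
from plant import robot
from h import *
s=robot.read_state();c=robot.get_calibration('wrist');im,d=robot.read_camera('wrist')
cv2.imwrite('pics/w2.png',im);np.savez('w2.npz',im=im,d=d,**{'c_'+k:v for k,v in c.items()})
print(s['t'],s['tool_pos'],yawy(s),c['eye'],R.from_rotvec(c['attitude']).as_matrix()[:,2],s['opening'],s['q'])
for n,p in dict(cap=[.5535,-.262,.079],port=[.519,.0387,.18]).items(): print(n,proj(c,p,True))
print(R.from_rotvec(s['orientation']).as_matrix().round(4))
plan(s,[.5465,.307,.30],51.5)
E
```

```text
1.35 [ 0.47029807 -0.32058629  0.29919606] 40.20715546689571 [ 0.42558028 -0.26796891  0.4652375 ] [ 0.16338316 -0.1920312  -0.96769311] 0.0024656780665904205 [-6.88380151e-01  2.83292405e-02  1.45028834e+00 -1.82384588e-05
  1.66380004e+00 -1.39012902e+00]
cap [365.10737482 194.60066245]
port [525.54458736  -3.93420727]
[[-6.456e-01  7.637e-01 -6.000e-04]
 [ 7.637e-01  6.456e-01  5.000e-04]
 [ 8.000e-04 -2.000e-04 -1.000e+00]]
txyz [ 1.4337  1.5445 -0.0018] turn -0.0627 dist mm [430.1 463.3  -0.5] yaw 40.21
```

View pics/w2.png

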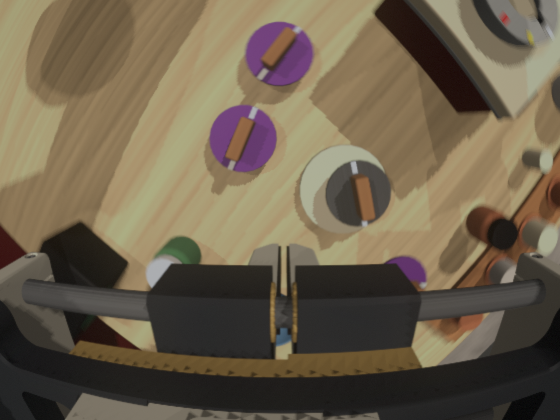

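The wrist view shows the cap's dark disc at (358,193) on its slab, with white lines near (353,167) and (366,222). The purple look-alikes are at (280,52), (243,138) and (405,270). I'll measure the cap here.

```bash
python3 - <<'E'
from h import *
z=np.load('w2.npz');im=z['im'];c={k[2:]:z[k] for k in z.files if k[:2]=='c_'}
h=cv2.cvtColor(im,cv2.COLOR_BGR2HSV)
cr=im[140:245,290:410];cv2.imwrite('pics/w2c.png',cv2.resize(cr,None,fx=5,fy=5,interpolation=cv2.INTER_CUBIC))
for u,v in [(353,167),(354,170),(366,222),(340,190),(360,195),(310,190),(365,215)]: print((u,v),h[v,u],z['d'][v,u])
M=masks(im)
for b in blobs((h[...,1]<60)&(h[...,2]>140),(325,155,395,235),3): print('white',b,onplane(c,b[0],b[1],.043,True).round(4))
for b in blobs((h[...,0]<18)&(h[...,1]>120)&(h[...,2]>60),(325,155,395,235),50): print('wood',b,onplane(c,b[0],b[1],.079,True).round(4))
dk=((h[...,2]<95)&(h[...,1]<110)).astype(np.uint8)
E
```

```text
(353, 167) [102   7 176] 0.41902038
(354, 170) [108   7 177] 0.421772
(366, 222) [110   5 160] 0.43819687
(340, 190) [20 31 74] 0.42792186
(360, 195) [ 13 136 142] 0.39287803
(310, 190) [ 32  36 175] 0.45574018
(365, 215) [ 14 137 143] 0.39966398
white (np.float64(328.53), np.float64(170.85), 2053) [ 0.5059 -0.2704  0.043 ]
white (np.float64(364.29), np.float64(223.81), 31) [ 0.5931 -0.292   0.043 ]
wood (np.float64(363.64), np.float64(197.35), 660) [ 0.5545 -0.2658  0.079 ]
```

View pics/w2c.png

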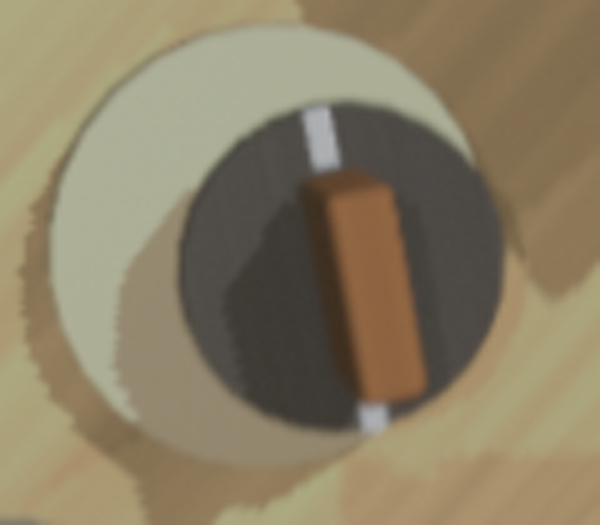

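```bash
cat >> h.py <<'E'
def capfit(im,c,box,zdisc,zbar):
    h=cv2.cvtColor(im,cv2.COLOR_BGR2HSV);H,S,V=cv2.split(h)
    x0,y0,x1,y1=box;k=np.zeros(H.shape,bool);k[y0:y1,x0:x1]=True
    w=((H<18)&(S>115)&(V>118)&k).astype(np.uint8)
    w=cv2.morphologyEx(w,cv2.MORPH_OPEN,np.ones((3,3),np.uint8))
    n,l,st,ce=cv2.connectedComponentsWithStats(w);i=1+np.argmax(st[1:,4])
    v,u=np.nonzero(l==i);P=onplane(c,u,v,zbar,True)[:,:2]*1000
    r=cv2.minAreaRect(P.astype(np.float32));bx=cv2.boxPoints(r);e=max([bx[1]-bx[0],bx[2]-bx[1]],key=np.linalg.norm)
    print('bar',np.round(r[0],1),np.round(r[1],1),'ang',np.degrees(np.arctan2(e[1],e[0])).round(2),len(u),'mean',P.mean(0).round(1))
    wt=(S<30)&(V>150)&k
    for b in blobs(wt,None,8): print('white',b,onplane(c,b[0],b[1],zdisc,True).round(4))
    d=((V<105)&(S<130)&k).astype(np.uint8)
    cs,_=cv2.findContours(d,cv2.RETR_EXTERNAL,cv2.CHAIN_APPROX_NONE);q=max(cs,key=cv2.contourArea)[:,0]
    q=cv2.convexHull(q)[:,0];P=onplane(c,q[:,0],q[:,1],zdisc,True)[:,:2]*1000
    (a,b),rr=cv2.minEnclosingCircle(P.astype(np.float32));print('disc',round(a,1),round(b,1),'r',round(rr,1),'n',len(q))
E
python3 - <<'E'
from h import *
z=np.load('w2.npz');im=z['im'];c={k[2:]:z[k] for k in z.files if k[:2]=='c_'}
capfit(im,c,(324,155,394,230),.043,.079)
a=onplane(c,353.8,167.5,.043,True);b=onplane(c,364.5,223.4,.043,True);print(a,b,np.degrees(np.arctan2(*(b-a)[[1,0]])))
E
```

```text
bar [ 557.3 -265.5] [15.6 54. ] ang -36.1 507 mean [ 557.  -265.4]
white (np.float64(353.7), np.float64(166.83), 53) [ 0.5279 -0.2442  0.043 ]
white (np.float64(364.42), np.float64(223.63), 19) [ 0.5931 -0.2917  0.043 ]
disc 557.1 -265.8 r 45.9 n 31
[ 0.52857839 -0.24474218  0.043     ] [ 0.59293784 -0.29137057  0.043     ] -35.92331481419549
```

The cap is at (0.557,-0.2655) with its bar at -36.1°. The disc radius came out at 45.9 mm (expected 46) and the bar face at 54 x 15.6 mm (expected 56 x 18). Now to the keys, with a look at the port half-way.

drive_tool([
  {"tx": 0.6,"ty": 0.6,"tz": 0,"turn": -0.076,"jaw": 0},
  {"tx": 0.6,"ty": 0.6,"tz": 0,"turn": -0.076,"jaw": 0},
  {"tx": 0.6,"ty": 0.6,"tz": 0,"turn": -0.076,"jaw": 0},
  {"tx": 0.6,"ty": 0.6,"tz": 0,"turn": -0.076,"jaw": 0},
  {"tx": 0.6,"ty": 0.6,"tz": 0,"turn": -0.076,"jaw": 0},
  {"tx": 0.6,"ty": 0.6,"tz": 0,"turn": -0.076,"jaw": 0},
  {"tx": 0.6,"ty": 0.6,"tz": 0,"turn": -0.076,"jaw": 0},
])

```text
t: 2.1
tool_pos: [0.4933, -0.0663, 0.2996]
orientation: [-0.983, -2.984, 0.0]
force: [0.4, -0.5, -0.7]
opening: 0.0002
```

```bash
python3 - <<'E'
from plant import robot
from h import *
s=robot.read_state();c=robot.get_calibration('wrist');im,d=robot.read_camera('wrist')
cv2.imwrite('pics/w3.png',im);np.savez('w3.npz',im=im,d=d,**{'c_'+k:v for k,v in c.items()})
print(s['t'],s['tool_pos'],yawy(s),np.abs(s['dq']).max())
for n,p in dict(port=[.519,.0387,.18],blue=[.5465,.307,.068]).items(): print(n,proj(c,p,True))
plan(s,[.546,.307,.30]);plan(s,[.546,.307,.08])
E
```

```text
2.1 [ 0.49327618 -0.06626025  0.29957388] 53.549925904229084 0.05328730324821189
port [392.59283212 162.35564505]
blue [512.60085558  69.44215938]
txyz [ 0.5978  1.1052 -0.0017] turn 0 dist mm [179.4 331.6  -0.5] yaw 53.55
txyz [0.5979 1.1054 0.7317] turn 0 dist mm [179.4 331.6 219.5] yaw 53.55
```

View pics/w3.png

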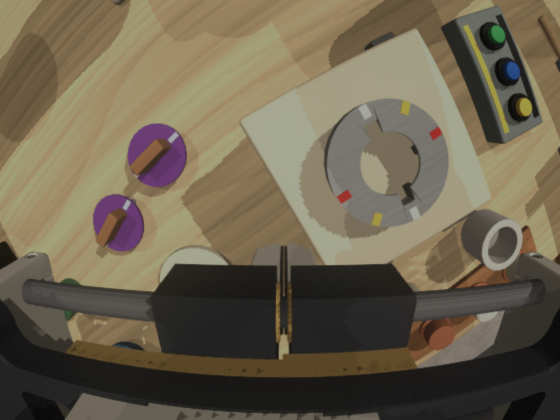

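The port sits at (388,163): white marks at (365,112) and (416,213), yellow at (405,107) and (377,219), red at (435,133) and (345,197). The keys are at (495,35), (510,70) and (521,106).

```bash
cat >> h.py <<'E'
def portfit(im,c,box):
    h=cv2.cvtColor(im,cv2.COLOR_BGR2HSV);H,S,V=cv2.split(h)
    x0,y0,x1,y1=box;k=np.zeros(H.shape,bool);k[y0:y1,x0:x1]=True
    for n,m,off in [('white',(S<30)&(V>160),0),('yellow',(H>20)&(H<35)&(S>140)&(V>110),42),('red',((H<8)|(H>172))&(S>140)&(V>80),85)]:
        B=sorted(blobs(m&k,None,10),key=lambda b:-b[2])[:3];P=[onplane(c,b[0],b[1],.18,True)[:2]*1000 for b in B]
        print(n,[(b,p.round(1).tolist(),) for b,p in zip(B,P)])
        if len(P)>1:
            d=P[0]-P[1];d=d if d@np.array([np.cos(np.radians(-6.5-off)),np.sin(np.radians(-6.5-off))])>0 else -d
            print('  mid',((P[0]+P[1])/2).round(1),'sep',np.linalg.norm(d).round(1),'x-axis',(np.degrees(np.arctan2(d[1],d[0]))+off).round(2))
E
python3 - <<'E'
from h import *
z=np.load('w3.npz');im=z['im'];c={k[2:]:z[k] for k in z.files if k[:2]=='c_'}
portfit(im,c,(330,97,446,225))
h=cv2.cvtColor(im,cv2.COLOR_BGR2HSV);M=masks(im)
for k in ['blue','yellow','green']:
    for b in blobs(M[k],(480,15,545,125),20): print(k,b,onplane(c,b[0],b[1],.068,True).round(4))
E
```

```text
white [((np.float64(364.9), np.float64(111.31), 89), [466.3, 43.2]), ((np.float64(414.46), np.float64(212.93), 71), [573.0, 31.5])]
  mid [519.7  37.3] sep 107.4 x-axis -6.28
yellow [((np.float64(404.77), np.float64(107.53), 79), [484.1, 77.3]), ((np.float64(376.38), np.float64(218.78), 74), [554.6, -3.0])]
  mid [519.3  37.1] sep 106.9 x-axis -6.71
red [((np.float64(343.97), np.float64(196.33), 98), [518.3, -16.4]), ((np.float64(435.41), np.float64(132.95), 86), [520.5, 90.7])]
  mid [519.4  37.1] sep 107.1 x-axis -6.17
blue (np.float64(512.46), np.float64(70.03), 202) [0.5471 0.3062 0.068 ]
yellow (np.float64(487.47), np.float64(79.01), 481) [0.5358 0.254  0.068 ]
yellow (np.float64(524.78), np.float64(106.47), 189) [0.6032 0.2961 0.068 ]
green (np.float64(497.21), np.float64(33.54), 208) [0.4905 0.3152 0.068 ]
```

Port is at (0.5195,0.0372) with x at -6.4°, and the mark spacing is 107 mm (expected 106). The keys agree across all three views.

drive_tool([
  {"tx": 0.5,"ty": 0.95,"tz": 0,"turn": 0,"jaw": 0},
  {"tx": 0.5,"ty": 0.95,"tz": 0,"turn": 0,"jaw": 0},
  {"tx": 0.5,"ty": 0.95,"tz": 0,"turn": 0,"jaw": 0},
  {"tx": 0.5,"ty": 0.95,"tz": 0,"turn": 0,"jaw": 0},
  {"tx": 0.5,"ty": 0.95,"tz": 0,"turn": 0,"jaw": 0},
  {"tx": 0.5,"ty": 0.95,"tz": 0,"turn": 0,"jaw": 0},
  {"tx": 0.5,"ty": 0.95,"tz": 0,"turn": 0,"jaw": 0},
  {"tx": 0.5,"ty": 0.95,"tz": 0,"turn": 0,"jaw": 0},
])

```text
t: 2.95
tool_pos: [0.5429, 0.2518, 0.2985]
orientation: [-0.983, -2.982, 0.001]
force: [0.1, -0.1, 0.1]
opening: 0.0005
```

```bash
python3 - <<'E'
from plant import robot
from h import *
s=robot.read_state();print(s['t'],s['tool_pos'],yawy(s))
plan(s,[.5467,.3067,.085])
E
```

```text
2.95 [0.54287409 0.25179732 0.29851093] 53.499153088605254
txyz [0.0979 0.1554 0.7116] turn 0 dist mm [ 29.4  46.6 213.5] yaw 53.5
```

drive_tool([
  {"tx": 0.098,"ty": 0.155,"tz": 0.1,"turn": 0,"jaw": 0},
  {"tx": 0.098,"ty": 0.155,"tz": 0.3,"turn": 0,"jaw": 0},
  {"tx": 0.098,"ty": 0.155,"tz": 0.71,"turn": 0,"jaw": 0},
  {"tx": 0.098,"ty": 0.155,"tz": 0.71,"turn": 0,"jaw": 0},
  {"tx": 0.098,"ty": 0.155,"tz": 0.71,"turn": 0,"jaw": 0},
  {"tx": 0.098,"ty": 0.155,"tz": 0.71,"turn": 0,"jaw": 0},
  {"tx": 0.098,"ty": 0.155,"tz": 0.71,"turn": 0,"jaw": 0},
  {"tx": 0.098,"ty": 0.155,"tz": 0.71,"turn": 0,"jaw": 0},
])

```text
t: 3.75
tool_pos: [0.5489, 0.3055, 0.0903]
orientation: [0.985, 2.979, 0.005]
force: [-0.6, 0.5, 0.6]
opening: 0.0004
```

```bash
python3 - <<'E'
from plant import robot
from h import *
s=robot.read_state();print(s['t'],s['tool_pos'],yawy(s),s['force'])
plan(s,[.5467,.3067,.0615])
im,d=robot.read_camera('wrist');cv2.imwrite('pics/w4.png',im)
E
```

```text
3.75 [0.54888242 0.30549802 0.09033551] 53.40361003234414 [-0.58473326  0.4678681   0.63906643]
txyz [ 0.0085 -0.0015  0.0961] turn 0 dist mm [ 2.5 -0.5 28.8] yaw 53.4
```

View pics/w4.png

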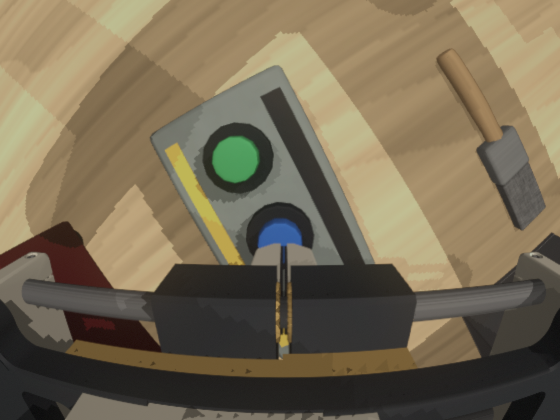

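The closed fingertips are over the blue key at (280,235), and green is at (237,158). Pressing blue.

drive_tool([
  {"tx": 0,"ty": 0,"tz": 0.04,"turn": 0,"jaw": 0},
  {"tx": 0,"ty": 0,"tz": 0.07,"turn": 0,"jaw": 0},
  {"tx": 0,"ty": 0,"tz": 0.08,"turn": 0,"jaw": 0},
  {"tx": 0,"ty": 0,"tz": 0.082,"turn": 0,"jaw": 0},
  {"tx": 0,"ty": 0,"tz": 0.082,"turn": 0,"jaw": 0},
])

```text
t: 4.3
tool_pos: [0.5478, 0.3063, 0.066]
orientation: [0.982, 2.981, 0.003]
force: [-7.9, -5.3, 25.3]
opening: 0.0002
```

```bash
python3 - <<'E'
from plant import robot
s=robot.read_state();print(s['t'],s['tool_pos'],s['force'])
E
```

```text
4.3 [0.5478177  0.30634493 0.06595023] [-7.90828934 -5.30365009 25.31845887]
```

drive_tool([
  {"tx": 0,"ty": 0,"tz": 0,"turn": 0,"jaw": 0},
  {"tx": 0,"ty": 0,"tz": 0,"turn": 0,"jaw": 0},
])

```text
t: 4.5
tool_pos: [0.5478, 0.3064, 0.066]
orientation: [0.982, 2.981, 0.003]
force: [-7.5, -4.9, 25.4]
opening: 0.0007
```

```bash
python3 - <<'E'
from plant import robot
import cv2
s=robot.read_state();print(s['t'],s['tool_pos'],s['force'],s['wrist_torque'],s['dq'].round(3) if hasattr(s['dq'],'round') else s['dq'])
im,d=robot.read_camera('scene');cv2.imwrite('pics/s4.png',cv2.resize(im[225:345,270:410],None,fx=5,fy=5,interpolation=cv2.INTER_CUBIC))
im,d=robot.read_camera('wrist');cv2.imwrite('pics/w5.png',cv2.resize(im[120:280,150:400],None,fx=3,fy=3,interpolation=cv2.INTER_CUBIC))
E
```

```text
4.5 [0.54782378 0.3063565  0.06596597] [-7.46781769 -4.88121413 25.4291938 ] [-0.9072906   1.2749208   0.00833758] [-0.002 -0.001 -0.001  0.001 -0.002  0.   ]
```

View pics/s4.png

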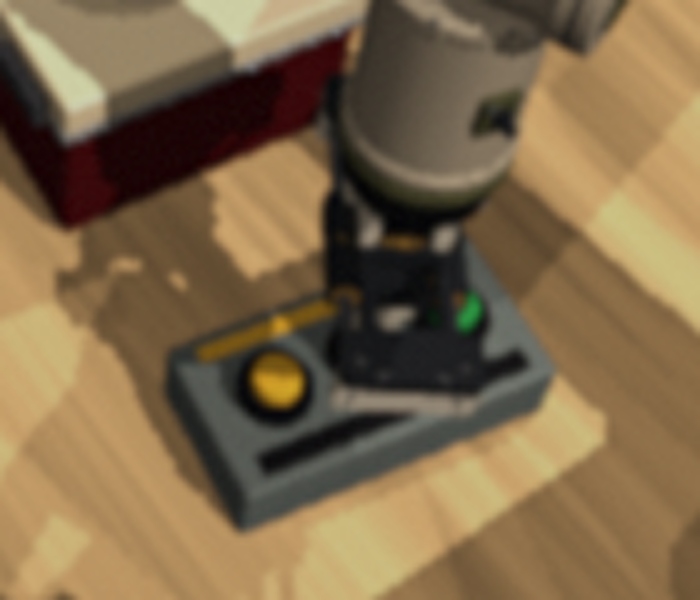

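View pics/w5.png

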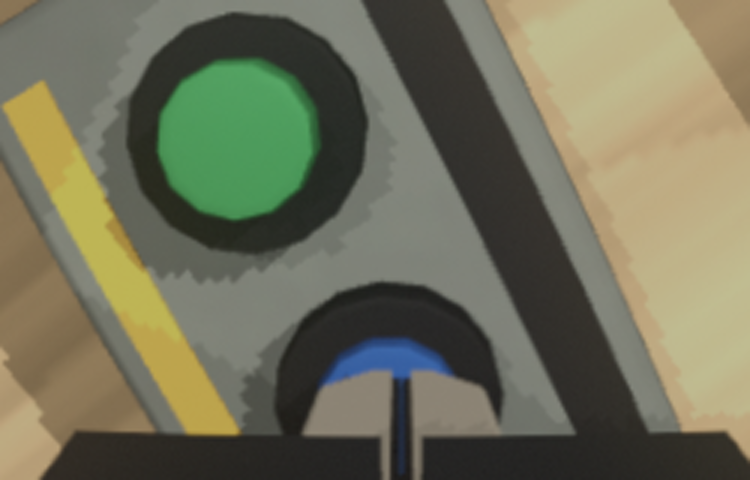

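The reading is steady at 25 N with z=0.066, and the contact is centred on the tip. I'll check with depth whether the blue key is really down.

```bash
cat >> h.py <<'E'
def zmap(c,d,fish=True):
    v,u=np.mgrid[0:d.shape[0],0:d.shape[1]];r=ray(c,u,v,fish)
    f=R.from_rotvec(c['attitude']).as_matrix()[:,2]
    return np.asarray(c['eye'])+r*(d/(r@f))[...,None]
E
python3 - <<'E'
from plant import robot
from h import *
c=robot.get_calibration('wrist');im,d=robot.read_camera('wrist');P=zmap(c,d);M=masks(im)
for k in ['blue','green']:
    m=cv2.erode(M[k].astype(np.uint8),np.ones((3,3)))>0;m[:120]=0;m[262:]=0
    m&=d>0
    print(k,m.sum(),np.percentile(P[m],[10,50,90],axis=0).round(4))
print('box top',P[225,240],P[100,240],P[180,310])
print(robot.read_state()['t'])
E
```

```text
blue 236 [[0.5341 0.3044 0.0639]
 [0.537  0.3109 0.0651]
 [0.5416 0.3156 0.0661]]
green 2055 [[0.4815 0.3059 0.0708]
 [0.4902 0.315  0.0718]
 [0.4989 0.324  0.0726]]
box top [0.52138689 0.29406146 0.04997426] [0.4642665  0.33798302 0.0488965 ] [0.52400341 0.34252515 0.05056154]
4.65
```

Blue's surface is 6.7 mm lower than green's, so it is fully down and the height readings here run about 4 mm high. Releasing it and moving to yellow.

```bash
python3 - <<'E'
from plant import robot
from h import *
s=robot.read_state();p=s['tool_pos'].copy()
plan(s,p+[.0555,-.0102,0]);plan(s,p+[-.0565,.0095,0])
E
```

```text
txyz [-0.169   0.0827  0.0006] turn 0 dist mm [-50.7  24.8   0.2] yaw 53.52
txyz [ 0.1703 -0.0865 -0.0007] turn 0 dist mm [ 51.1 -26.   -0.2] yaw 53.52
```

drive_tool([
  {"tx": 0,"ty": 0,"tz": -0.09,"turn": 0,"jaw": 0},
  {"tx": 0,"ty": 0,"tz": -0.09,"turn": 0,"jaw": 0},
  {"tx": -0.169,"ty": 0.083,"tz": -0.09,"turn": 0,"jaw": 0},
  {"tx": -0.169,"ty": 0.083,"tz": -0.09,"turn": 0,"jaw": 0},
  {"tx": -0.169,"ty": 0.083,"tz": -0.09,"turn": 0,"jaw": 0},
  {"tx": -0.169,"ty": 0.083,"tz": -0.09,"turn": 0,"jaw": 0},
  {"tx": -0.169,"ty": 0.083,"tz": -0.09,"turn": 0,"jaw": 0},
])

```text
t: 5.35
tool_pos: [0.6009, 0.296, 0.0889]
orientation: [-0.983, -2.983, 0.0]
force: [-0.9, -0.3, 0.7]
opening: 0.0004
```

```bash
python3 - <<'E'
from plant import robot
from h import *
s=robot.read_state();print(s['t'],s['tool_pos'],s['force']);plan(s,[.6027,.2963,.066])
c=robot.get_calibration('wrist');im,d=robot.read_camera('wrist');cv2.imwrite('pics/w6.png',im);P=zmap(c,d);M=masks(im)
for k in ['blue','green']:
    m=cv2.erode(M[k].astype(np.uint8),np.ones((3,3)))>0;m[262:]=0;m&=d>0
    if m.sum(): print(k,m.sum(),np.median(P[m],axis=0).round(4))
E
```

```text
5.35 [0.60094129 0.2960238  0.08893358] [-0.93836366 -0.28105609  0.65372558]
txyz [-0.0042  0.0042  0.0764] turn 0 dist mm [-1.3  1.3 22.9] yaw 53.54
blue 1578 [0.5463 0.3052 0.0718]
green 1478 [0.4916 0.3148 0.0717]
```

View pics/w6.png

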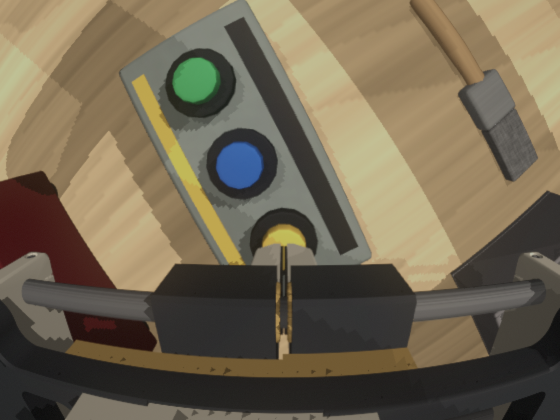

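Blue is back up (z 0.0718, same as green), and the tip is over yellow at (283,235). Pressing yellow.

drive_tool([
  {"tx": -0.003,"ty": 0.003,"tz": 0.04,"turn": 0,"jaw": 0},
  {"tx": -0.003,"ty": 0.003,"tz": 0.07,"turn": 0,"jaw": 0},
  {"tx": -0.003,"ty": 0.003,"tz": 0.083,"turn": 0,"jaw": 0},
  {"tx": -0.003,"ty": 0.003,"tz": 0.088,"turn": 0,"jaw": 0},
  {"tx": -0.003,"ty": 0.003,"tz": 0.088,"turn": 0,"jaw": 0},
  {"tx": -0.003,"ty": 0.003,"tz": 0.088,"turn": 0,"jaw": 0},
])

```text
t: 6.0
tool_pos: [0.6032, 0.2962, 0.0659]
orientation: [0.983, 2.983, 0.001]
force: [-11.4, -5.1, 26.2]
opening: 0.0004
```

```bash
python3 - <<'E'
from plant import robot
from h import *
s=robot.read_state();print(s['t'],s['tool_pos'],s['force'])
c=robot.get_calibration('wrist');im,d=robot.read_camera('wrist');cv2.imwrite('pics/w7.png',im);P=zmap(c,d);M=masks(im)
M['yellow'][:, :255]=0
for k in ['blue','green','yellow']:
    m=cv2.erode(M[k].astype(np.uint8),np.ones((3,3)))>0;m[262:]=0;m&=d>0
    if m.sum(): print(k,m.sum(),np.median(P[m],axis=0).round(4))
E
```

```text
6.0 [0.60323199 0.29622162 0.06593745] [-11.35773754  -5.08956006  26.2157855 ]
blue 2077 [0.5464 0.3054 0.0718]
green 1926 [0.492  0.315  0.0717]
yellow 25 [0.5908 0.3009 0.0638]
```

Yellow is down (0.0638, 26 N) and the others are up. On to green.

drive_tool([
  {"tx": 0,"ty": 0,"tz": -0.09,"turn": 0,"jaw": 0},
  {"tx": 0,"ty": 0,"tz": -0.09,"turn": 0,"jaw": 0},
  {"tx": 0.34,"ty": -0.17,"tz": -0.09,"turn": 0,"jaw": 0},
  {"tx": 0.34,"ty": -0.17,"tz": -0.09,"turn": 0,"jaw": 0},
  {"tx": 0.34,"ty": -0.17,"tz": -0.09,"turn": 0,"jaw": 0},
  {"tx": 0.34,"ty": -0.17,"tz": -0.09,"turn": 0,"jaw": 0},
  {"tx": 0.34,"ty": -0.17,"tz": -0.09,"turn": 0,"jaw": 0},
  {"tx": 0.34,"ty": -0.17,"tz": -0.09,"turn": 0,"jaw": 0},
])

```text
t: 6.85
tool_pos: [0.4919, 0.3153, 0.0896]
orientation: [0.985, 2.983, 0.001]
force: [-0.2, -0.1, 0.5]
opening: 0.0006
```

```bash
python3 - <<'E'
from plant import robot
from h import *
s=robot.read_state();print(s['t'],s['tool_pos'],s['force']);plan(s,[.4908,.316,.066])
c=robot.get_calibration('wrist');im,d=robot.read_camera('wrist');cv2.imwrite('pics/w8.png',im)
t,d=robot.read_camera('scene');c=robot.get_calibration('scene');P=zmap(c,d,False);M=masks(t)
for b in ['blue','yellow','green']:
    m=M[b].copy();m[:275]=0;m[325:]=0;m[:,:300]=0;m[:,385:]=0;m&=d>0
    if m.sum(): print(b,m.sum(),np.median(P[m],axis=0).round(4))
E
```

```text
6.85 [0.49191185 0.31525002 0.08959266] [-0.21019735 -0.09319285  0.46996351]
txyz [ 0.0045 -0.0002  0.0786] turn 0 dist mm [ 1.4 -0.1 23.6] yaw 53.46
blue 83 [0.5483 0.3082 0.0702]
yellow 129 [0.5971 0.2841 0.0529]
green 11 [0.4996 0.3076 0.0707]
```

View pics/w8.png

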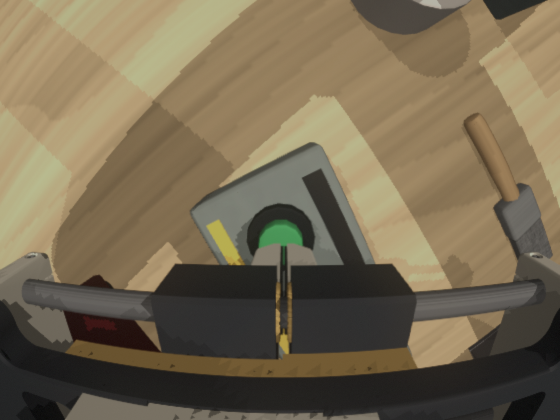

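The tip is over green at (280,235). Pressing it, then lifting clear.

drive_tool([
  {"tx": 0.003,"ty": 0,"tz": 0.04,"turn": 0,"jaw": 0},
  {"tx": 0.003,"ty": 0,"tz": 0.07,"turn": 0,"jaw": 0},
  {"tx": 0.003,"ty": 0,"tz": 0.083,"turn": 0,"jaw": 0},
  {"tx": 0.003,"ty": 0,"tz": 0.088,"turn": 0,"jaw": 0},
  {"tx": 0.003,"ty": 0,"tz": 0.088,"turn": 0,"jaw": 0},
  {"tx": 0.003,"ty": 0,"tz": 0.088,"turn": 0,"jaw": 0},
])

```text
t: 7.55
tool_pos: [0.4906, 0.3159, 0.0659]
orientation: [0.984, 2.983, 0.0]
force: [-10.1, -6.6, 27.2]
opening: 0.0008
```

```bash
python3 - <<'E'
from plant import robot
from h import *
s=robot.read_state();print(s['t'],s['tool_pos'],s['force'])
c=robot.get_calibration('wrist');im,d=robot.read_camera('wrist');P=zmap(c,d);M=masks(im)
m=cv2.erode(M['green'].astype(np.uint8),np.ones((3,3)))>0;m[262:]=0;m&=d>0
print('green',m.sum(),np.median(P[m],axis=0).round(4))
E
```

```text
7.55 [0.49064024 0.31593428 0.06589391] [-10.07953382  -6.57762275  27.23336956]
green 173 [0.4806 0.3209 0.0649]
```

All three keys have been pressed. Lifting and heading back to the cap.

drive_tool([
  {"tx": 0,"ty": 0,"tz": -0.15,"turn": 0,"jaw": 0},
  {"tx": 0,"ty": 0,"tz": -0.3,"turn": 0,"jaw": 0},
  {"tx": 0,"ty": 0,"tz": -0.5,"turn": 0,"jaw": 0.5},
  {"tx": 0,"ty": 0,"tz": -0.75,"turn": 0,"jaw": 0.5},
  {"tx": -0.7,"ty": -0.75,"tz": -0.8,"turn": 0,"jaw": 0.5},
  {"tx": -0.7,"ty": -0.75,"tz": -0.8,"turn": 0,"jaw": 0.5},
  {"tx": -0.7,"ty": -0.75,"tz": -0.8,"turn": 0,"jaw": 0.5},
  {"tx": -0.7,"ty": -0.75,"tz": -0.8,"turn": 0,"jaw": 0.5},
  {"tx": -0.7,"ty": -0.75,"tz": -0.8,"turn": 0,"jaw": 0.5},
  {"tx": -0.7,"ty": -0.75,"tz": -0.8,"turn": 0,"jaw": 0.5},
  {"tx": -0.7,"ty": -0.75,"tz": -0.8,"turn": 0,"jaw": 0.5},
  {"tx": -0.7,"ty": -0.75,"tz": -0.8,"turn": 0,"jaw": 0.5},
])

```text
t: 8.8
tool_pos: [0.5252, 0.0084, 0.3026]
orientation: [-0.989, -2.981, 0.0]
force: [0.4, 0.7, -1.2]
opening: 0.0466
```

```bash
python3 - <<'E'
from plant import robot
from h import *
s=robot.read_state();print(s['t'],s['tool_pos'],s['opening'],s['q'].round(2))
plan(s,[.557,-.2655,.16],53.9)
E
```

```text
8.8 [0.52518452 0.00843126 0.30260353] 0.04657401655562008 [-0.08 -0.09  1.56 -0.    1.67 -1.01]
txyz [-0.6311 -0.6685  0.4752] turn -0.0034 dist mm [-189.3 -200.5  142.6] yaw 53.29
```

drive_tool([
  {"tx": -0.63,"ty": -0.66,"tz": 0,"turn": -0.003,"jaw": 0.5},
  {"tx": -0.63,"ty": -0.66,"tz": 0,"turn": -0.003,"jaw": 0.5},
  {"tx": -0.63,"ty": -0.66,"tz": 0,"turn": -0.003,"jaw": 0.5},
  {"tx": -0.63,"ty": -0.66,"tz": 0,"turn": -0.003,"jaw": 0.5},
  {"tx": -0.63,"ty": -0.66,"tz": 0.1,"turn": -0.003,"jaw": 0.5},
  {"tx": -0.63,"ty": -0.66,"tz": 0.3,"turn": -0.003,"jaw": 0.5},
  {"tx": -0.63,"ty": -0.66,"tz": 0.47,"turn": -0.003,"jaw": 0.5},
  {"tx": -0.63,"ty": -0.66,"tz": 0.47,"turn": -0.003,"jaw": 0.5},
  {"tx": -0.63,"ty": -0.66,"tz": 0.47,"turn": -0.003,"jaw": 0.5},
  {"tx": -0.63,"ty": -0.66,"tz": 0.47,"turn": -0.003,"jaw": 0.5},
])

```text
t: 9.8
tool_pos: [0.5595, -0.2596, 0.162]
orientation: [-0.967, -2.988, -0.001]
force: [1.2, -0.3, 0.5]
opening: 0.0463
```

```bash
python3 - <<'E'
from plant import robot
from h import *
s=robot.read_state();c=robot.get_calibration('wrist');im,d=robot.read_camera('wrist')
cv2.imwrite('pics/w9.png',im);np.savez('w9.npz',im=im,d=d,**{'c_'+k:v for k,v in c.items()})
print(s['t'],s['tool_pos'],s['opening'])
plan(s,[.557,-.2655,.050],53.9)
print(proj(c,[.557,-.2655,.079],True))
E
```

```text
9.8 [ 0.55954831 -0.25963091  0.16204492] 0.04631144631077772
txyz [-0.0052 -0.0209  0.3735] turn 0.0013 dist mm [ -1.5  -6.3 112. ] yaw 54.13
[275.57795638 219.14115018]
```

View pics/w9.png

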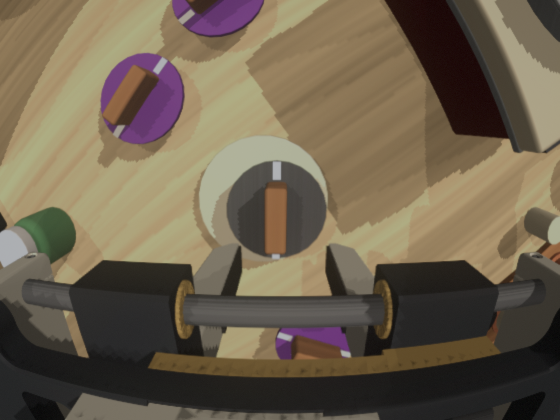

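The cap's bar stands upright in the image at (276,217), between the fingers. A purple look-alike lies behind at (312,345), clear of the fingers.

```bash
python3 - <<'E'
from h import *
z=np.load('w9.npz');im=z['im'];c={k[2:]:z[k] for k in z.files if k[:2]=='c_'}
capfit(im,c,(222,158,332,255),.043,.079)
E
```

```text
bar [ 558.6 -266.5] [15.7 54.1] ang -36.68 1293 mean [ 557.8 -266.2]
white (np.float64(276.48), np.float64(170.44), 143) [ 0.5292 -0.2452  0.043 ]
disc 558.3 -267.6 r 45.5 n 37
```

drive_tool([
  {"tx": -0.009,"ty": -0.022,"tz": 0.1,"turn": 0,"jaw": 0.5},
  {"tx": -0.009,"ty": -0.022,"tz": 0.22,"turn": 0,"jaw": 0.5},
  {"tx": -0.009,"ty": -0.022,"tz": 0.32,"turn": 0,"jaw": 0.5},
  {"tx": -0.009,"ty": -0.022,"tz": 0.36,"turn": 0,"jaw": 0.5},
  {"tx": -0.009,"ty": -0.022,"tz": 0.37,"turn": 0,"jaw": 0.5},
  {"tx": -0.009,"ty": -0.022,"tz": 0.37,"turn": 0,"jaw": 0.5},
  {"tx": -0.009,"ty": -0.022,"tz": 0.37,"turn": 0,"jaw": 0.5},
])

```text
t: 10.55
tool_pos: [0.5592, -0.2691, 0.054]
orientation: [0.968, 2.985, -0.001]
force: [-0.1, 0.3, 0.7]
opening: 0.0465
```

```bash
python3 - <<'E'
from plant import robot
from h import *
s=robot.read_state();c=robot.get_calibration('wrist');im,d=robot.read_camera('wrist')
cv2.imwrite('pics/w10.png',im)
print(s['t'],s['tool_pos'],s['opening'],s['force'])
plan(s,[.5578,-.2664,.050],53.7)
E
```

```text
10.55 [ 0.55921398 -0.26905399  0.05398087] 0.04651802985652973 [-0.06340211  0.30090274  0.67438315]
txyz [0.0091 0.0044 0.0132] turn 0.002 dist mm [2.7 1.3 4. ] yaw 54.06
```

View pics/w10.png

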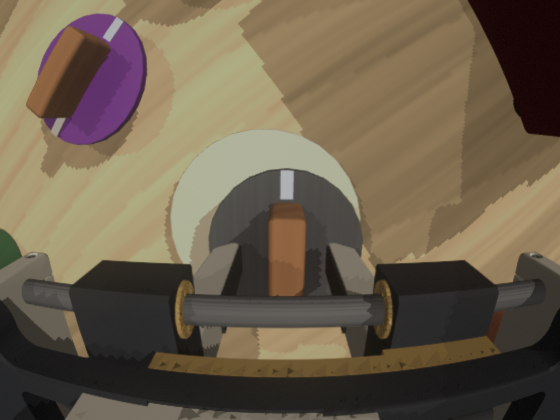

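The fingers straddle the bar. A small correction, then close.

drive_tool([
  {"tx": 0.008,"ty": 0.003,"tz": 0.007,"turn": 0.002,"jaw": 0.5},
  {"tx": 0.008,"ty": 0.003,"tz": 0.007,"turn": 0.002,"jaw": 0.5},
  {"tx": 0.008,"ty": 0.003,"tz": 0.007,"turn": 0.002,"jaw": 0},
  {"tx": 0.008,"ty": 0.003,"tz": 0.007,"turn": 0.002,"jaw": 0},
  {"tx": 0.008,"ty": 0.003,"tz": 0.007,"turn": 0.002,"jaw": 0},
  {"tx": 0.008,"ty": 0.003,"tz": 0.007,"turn": 0.002,"jaw": 0},
  {"tx": 0.008,"ty": 0.003,"tz": 0.007,"turn": 0.002,"jaw": 0},
], force=40)

```text
t: 11.3
tool_pos: [0.556, -0.2661, 0.0491]
orientation: [-0.979, -2.985, -0.0]
force: [0.8, 1.0, -0.2]
opening: 0.0177
```

```bash
python3 - <<'E'
from plant import robot
from h import *
s=robot.read_state();c=robot.get_calibration('wrist');im,d=robot.read_camera('wrist')
cv2.imwrite('pics/w11.png',im);np.savez('w11.npz',im=im,d=d,**{'c_'+k:v for k,v in c.items()})
print(s['t'],s['tool_pos'],s['opening'],s['force'],yawy(s))
E
```

```text
11.3 [ 0.55603979 -0.26614157  0.04910677] 0.017701141627329275 [ 0.7652388   0.98834    -0.20964778] 53.6792905231755
```

View pics/w11.png

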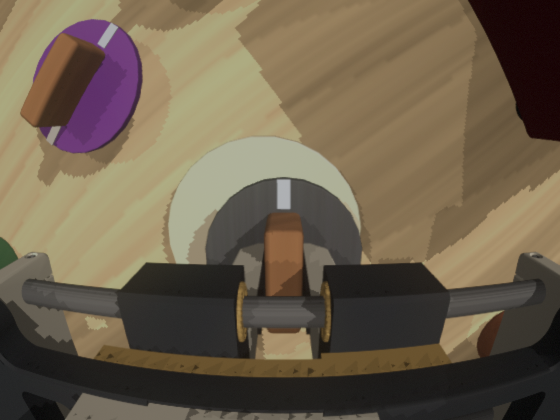

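```bash
cat >> h.py <<'E'
from scipy.optimize import least_squares
def discarc(im,c,s,zd,box,thr=105):
    h=cv2.cvtColor(im,cv2.COLOR_BGR2HSV);x0,y0,x1,y1=box
    pts=[]
    # topmost dark/edge pixel per column
    for u in range(x0,x1):
        col=(h[y0:y1,u,2]<thr)
        r=np.nonzero(col[:-2]&col[1:-1]&col[2:])[0]
        if len(r): pts.append((u,y0+r[0]-.5))
    pts=np.array(pts);P=onplane(c,pts[:,0],pts[:,1],zd,True)[:,:2]*1000
    f=lambda p:np.hypot(P[:,0]-p[0],P[:,1]-p[1])-46
    t=s['tool_pos'][:2]*1000
    r=least_squares(f,t,loss='soft_l1',f_scale=.5);M=R.from_rotvec(s['orientation']).as_matrix()
    d=r.x-t;print('disc centre',r.x.round(1),'rms',np.sqrt((r.fun**2).mean()).round(2),'off tool x,y mm',(d@M[:2,0]).round(1),(d@M[:2,1]).round(1),len(P))
    return pts
E
python3 - <<'E'
from plant import robot
from h import *
z=np.load('w11.npz');im=z['im'];c={k[2:]:z[k] for k in z.files if k[:2]=='c_'};s=robot.read_state()
for b in [(235,165,272,240),(296,165,335,240)]: discarc(im,c,s,.043,b)
h=cv2.cvtColor(im,cv2.COLOR_BGR2HSV)
print(h[165:200,255,2])
for b in blobs((h[...,1]<30)&(h[...,2]>160),(270,170,300,215),20): 
    p=onplane(c,b[0],b[1],.043,True)-s['tool_pos'];M=R.from_rotvec(s['orientation']).as_matrix();print(b,(M.T@p*1000).round(1))
p=discarc(im,c,s,.043,(240,165,330,240))
E
```

```text
disc centre [ 558.2 -266.7] rms 0.2 off tool x,y mm -2.1 0.8 37
disc centre [ 556.8 -268.5] rms 0.17 off tool x,y mm -2.0 -1.4 39
[177 178 177 177 177 177 177 177 177 177 177 177 177 177 177 177 172 125
  72  73  84  84  84  84  83  83  83  82  83  83  82  82  82  82  82]
(np.float64(283.5), np.float64(193.92), 346) [34.5 -0.1  6.1]
disc centre [ 557.9 -267.9] rms 6.84 off tool x,y mm -2.5 -0.3 90
```

The bar is gripped (opening 17.7 mm), and the cap axis lies 2 mm from the TCP along -x of the tool. Lifting and carrying it over the port, with the turn.

drive_tool([
  {"tx": 0,"ty": 0,"tz": -0.05,"turn": 0,"jaw": 0},
  {"tx": 0,"ty": 0,"tz": -0.15,"turn": 0,"jaw": 0},
  {"tx": 0,"ty": 0,"tz": -0.3,"turn": 0,"jaw": 0},
  {"tx": 0,"ty": 0,"tz": -0.45,"turn": 0,"jaw": 0},
  {"tx": 0,"ty": 0,"tz": -0.6,"turn": 0,"jaw": 0},
  {"tx": 0,"ty": 0,"tz": -0.75,"turn": 0,"jaw": 0},
  {"tx": 0.1,"ty": 0.1,"tz": -0.83,"turn": -0.03,"jaw": 0},
  {"tx": 0.2,"ty": 0.21,"tz": -0.83,"turn": -0.06,"jaw": 0},
  {"tx": 0.3,"ty": 0.32,"tz": -0.83,"turn": -0.1,"jaw": 0},
  {"tx": 0.4,"ty": 0.42,"tz": -0.83,"turn": -0.13,"jaw": 0},
  {"tx": 0.5,"ty": 0.53,"tz": -0.83,"turn": -0.166,"jaw": 0},
  {"tx": 0.5,"ty": 0.53,"tz": -0.83,"turn": -0.166,"jaw": 0},
])

```text
t: 12.55
tool_pos: [0.5287, -0.0443, 0.2994]
orientation: [0.163, 3.137, 0.003]
force: [0.1, 0.2, -2.6]
opening: 0.0178
```

```bash
python3 - <<'E'
from plant import robot
from h import *
s=robot.read_state()
print(s['t'],s['tool_pos'],s['opening'],s['force'],yawy(s))
plan(s,[.5175,.0374,.26],83.6)
E
```

```text
12.55 [ 0.52865134 -0.04428777  0.29940401] 0.017821904320536847 [ 0.11818785  0.16607582 -2.59261084] 84.06162566611773
txyz [0.0652 0.2667 0.1318] turn 0.0026 dist mm [19.6 80.  39.5] yaw 84.06
```

drive_tool([
  {"tx": 0.035,"ty": 0.14,"tz": 0,"turn": 0,"jaw": 0},
  {"tx": 0.065,"ty": 0.267,"tz": 0,"turn": 0,"jaw": 0},
  {"tx": 0.065,"ty": 0.267,"tz": 0.06,"turn": 0,"jaw": 0},
  {"tx": 0.065,"ty": 0.267,"tz": 0.13,"turn": 0,"jaw": 0},
  {"tx": 0.065,"ty": 0.267,"tz": 0.13,"turn": 0,"jaw": 0},
  {"tx": 0.065,"ty": 0.267,"tz": 0.13,"turn": 0,"jaw": 0},
  {"tx": 0.065,"ty": 0.267,"tz": 0.13,"turn": 0,"jaw": 0},
])

```text
t: 13.25
tool_pos: [0.5195, 0.0321, 0.2607]
orientation: [0.178, 3.135, -0.0]
force: [-0.1, 0.2, -3.3]
opening: 0.018
```

```bash
python3 - <<'E'
from plant import robot
from h import *
s=robot.read_state();c=robot.get_calibration('wrist');im,d=robot.read_camera('wrist')
cv2.imwrite('pics/w12.png',im);np.savez('w12.npz',im=im,d=d,**{'c_'+k:v for k,v in c.items()})
print(s['t'],s['tool_pos'],s['opening'],s['force'],yawy(s))
plan(s,[.5175,.0374,.26],83.6)
print(proj(c,[.5195-.053,.0372+.006,.18],True))
t,d=robot.read_camera('top');cv2.imwrite('pics/t12.png',cv2.resize(t[150:300,190:400],None,fx=3.8,fy=3.8,interpolation=cv2.INTER_CUBIC))
t,d=robot.read_camera('scene');cv2.imwrite('pics/s12.png',cv2.resize(t[120:270,200:400],None,fx=4,fy=4,interpolation=cv2.INTER_CUBIC))
E
```

```text
13.25 [0.51953067 0.03207526 0.26072921] 0.018042486208728087 [-0.13386199  0.21418005 -3.30549498] 83.50665462747241
txyz [0.0087 0.0169 0.0024] turn -0.0005 dist mm [2.6 5.1 0.7] yaw 83.51
[290.56153823 149.27322906]
```

View pics/w12.png

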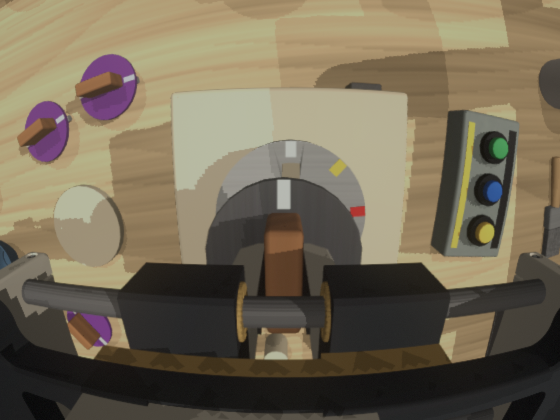

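View pics/s12.png

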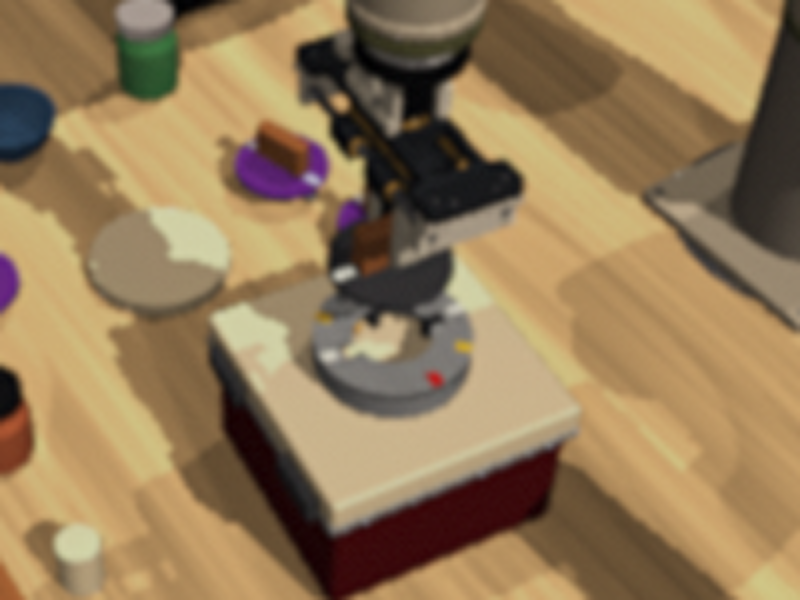

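The wrist view agrees with the prediction: port white mark at (290,149), cap line at (284,194), and the slot just visible. I'm about 5 mm short sideways, so I'll correct and let it settle.

drive_tool([
  {"tx": 0.006,"ty": 0.013,"tz": 0.05,"turn": 0,"jaw": 0},
  {"tx": 0.006,"ty": 0.013,"tz": 0.08,"turn": 0,"jaw": 0},
  {"tx": 0.006,"ty": 0.013,"tz": 0.08,"turn": 0,"jaw": 0},
  {"tx": 0.006,"ty": 0.013,"tz": 0.08,"turn": 0,"jaw": 0},
  {"tx": 0.006,"ty": 0.013,"tz": 0.08,"turn": 0,"jaw": 0},
  {"tx": 0.006,"ty": 0.013,"tz": 0.08,"turn": 0,"jaw": 0},
])

```text
t: 14.0
tool_pos: [0.5179, 0.0366, 0.2356]
orientation: [0.176, 3.136, 0.0]
force: [0.6, 0.3, -2.0]
opening: 0.0176
```

```bash
python3 - <<'E'
from plant import robot
from h import *
s=robot.read_state();c=robot.get_calibration('wrist');im,d=robot.read_camera('wrist')
cv2.imwrite('pics/w13.png',im);np.savez('w13.npz',im=im,d=d,**{'c_'+k:v for k,v in c.items()})
print(s['t'],s['tool_pos'],s['force'],yawy(s))
plan(s,[.5175,.0374,.22],83.6)
M=R.from_rotvec(s['orientation']).as_matrix();print(M.round(4))
h=cv2.cvtColor(im,cv2.COLOR_BGR2HSV);zd=s['tool_pos'][2]-.006
for b in blobs((h[...,1]<30)&(h[...,2]>160),(270,120,310,215),20):
    print(b,'as cap line',(M.T@(onplane(c,b[0],b[1],zd,True)-s['tool_pos'])*1000).round(1),'as port',onplane(c,b[0],b[1],.18,True).round(4))
for b in [(232,165,272,240),(296,165,337,240)]: discarc(im,c,s,zd,b,82)
E
```

```text
14.0 [0.51787131 0.03662315 0.23562065] [ 0.59229479  0.32870622 -1.97417017] 83.5601269830843
txyz [0.0016 0.0024 0.0521] turn -0.0002 dist mm [ 0.5  0.7 15.6] yaw 83.56
[[-9.937e-01  1.122e-01  8.000e-04]
 [ 1.122e-01  9.937e-01 -0.000e+00]
 [-8.000e-04  1.000e-04 -1.000e+00]]
(np.float64(284.7), np.float64(153.87), 197) as cap line [56.3  0.3  6. ] as port [0.4658 0.043  0.18  ]
(np.float64(283.48), np.float64(193.96), 347) as cap line [34.7 -0.4  6. ] as port [0.4934 0.0391 0.18  ]
disc centre [519.9  36.8] rms 1.34 off tool x,y mm -2.0 0.4 40
disc centre [519.5  34.7] rms 0.18 off tool x,y mm -1.9 -1.7 41
```

View pics/w13.png

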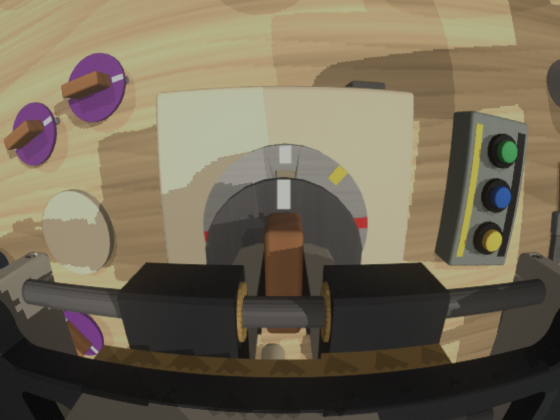

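Aligned: cap axis at (0.5198,0.037) against the port at (0.5195,0.0372), angles within 0.1°. Lowering gently past the point where the pins would rest on the flange.

drive_tool([
  {"tx": 0.001,"ty": 0.0015,"tz": 0.03,"turn": 0,"jaw": 0},
  {"tx": 0.001,"ty": 0.0015,"tz": 0.06,"turn": 0,"jaw": 0},
  {"tx": 0.001,"ty": 0.0015,"tz": 0.075,"turn": 0,"jaw": 0},
  {"tx": 0.001,"ty": 0.0015,"tz": 0.09,"turn": 0,"jaw": 0},
  {"tx": 0.001,"ty": 0.0015,"tz": 0.1,"turn": 0,"jaw": 0},
  {"tx": 0.001,"ty": 0.0015,"tz": 0.1,"turn": 0,"jaw": 0},
])

```text
t: 14.65
tool_pos: [0.517, 0.0371, 0.2045]
orientation: [-0.176, -3.136, 0.0]
force: [-0.4, -0.1, -3.4]
opening: 0.0177
```

```bash
python3 - <<'E'
from plant import robot
from h import *
s=robot.read_state();print(s['t'],s['tool_pos'],s['force'],s['wrist_torque'],yawy(s),s['opening']);plan(s,[.5175,.0374,.194],83.6)
E
```

```text
14.65 [0.51704998 0.03714691 0.20451338] [-0.3671283  -0.13858818 -3.42002983] [ 0.04883222 -0.12403941  0.02435605] 83.55972882239983 0.017720239899944378
txyz [-0.0014  0.001   0.035 ] turn -0.0002 dist mm [-0.4  0.3 10.5] yaw 83.56
```

It is moving freely at z=0.2045, below the 0.212 at which the pins would lie on the flange, so they are in the slots. Going on down.

drive_tool([
  {"tx": 0,"ty": 0,"tz": 0.015,"turn": 0,"jaw": 0},
  {"tx": 0,"ty": 0,"tz": 0.027,"turn": 0,"jaw": 0},
  {"tx": 0,"ty": 0,"tz": 0.034,"turn": 0,"jaw": 0},
  {"tx": 0,"ty": 0,"tz": 0.037,"turn": 0,"jaw": 0},
  {"tx": 0,"ty": 0,"tz": 0.037,"turn": 0,"jaw": 0},
  {"tx": 0,"ty": 0,"tz": 0.037,"turn": 0,"jaw": 0},
])

```text
t: 15.25
tool_pos: [0.5174, 0.0371, 0.1941]
orientation: [0.177, 3.136, 0.0]
force: [-0.1, 0.4, -2.2]
opening: 0.0175
```

```bash
python3 - <<'E'
from plant import robot
from h import *
s=robot.read_state();print(s['t'],s['tool_pos'],s['force'],s['wrist_torque'],yawy(s),s['opening']);plan(s,[.5175,.0374,.194],83.6)
E
```

```text
15.25 [0.51742758 0.03710963 0.19407929] [-0.12756144  0.37858366 -2.2056372 ] [ 0.06648356 -0.09415016  0.01204673] 83.55730081209063 0.017479435959063455
txyz [-0.0001  0.001   0.0003] turn -0.0002 dist mm [-0.   0.3  0.1] yaw 83.56
```

Just above or at contact (-2.2 N). I'll step down until I feel the flange.

drive_tool([
  {"tx": 0,"ty": 0,"tz": 0.005,"turn": 0,"jaw": 0},
  {"tx": 0,"ty": 0,"tz": 0.007,"turn": 0,"jaw": 0},
  {"tx": 0,"ty": 0,"tz": 0.007,"turn": 0,"jaw": 0},
  {"tx": 0,"ty": 0,"tz": 0.007,"turn": 0,"jaw": 0},
])

```text
t: 15.65
tool_pos: [0.5177, 0.0371, 0.194]
orientation: [0.176, 3.135, -0.0]
force: [-4.6, 1.0, 10.6]
opening: 0.0179
```

```bash
python3 - <<'E'
from plant import robot
from h import *
s=robot.read_state();c=robot.get_calibration('wrist');im,d=robot.read_camera('wrist');print(s['t'],s['tool_pos'],s['force'],s['wrist_torque'],yawy(s),s['opening'])
cv2.imwrite('pics/w14.png',im)
t,d=robot.read_camera('scene');cv2.imwrite('pics/s14.png',cv2.resize(t[150:250,230:370],None,fx=5.5,fy=5.5,interpolation=cv2.INTER_CUBIC))
E
```

```text
15.65 [0.51773788 0.0371232  0.19403468] [-4.62083102  0.98102879 10.56053091] [-0.00676332  0.99125608  0.0341313 ] 83.56357709117053 0.017893786892963344
```

View pics/s14.png

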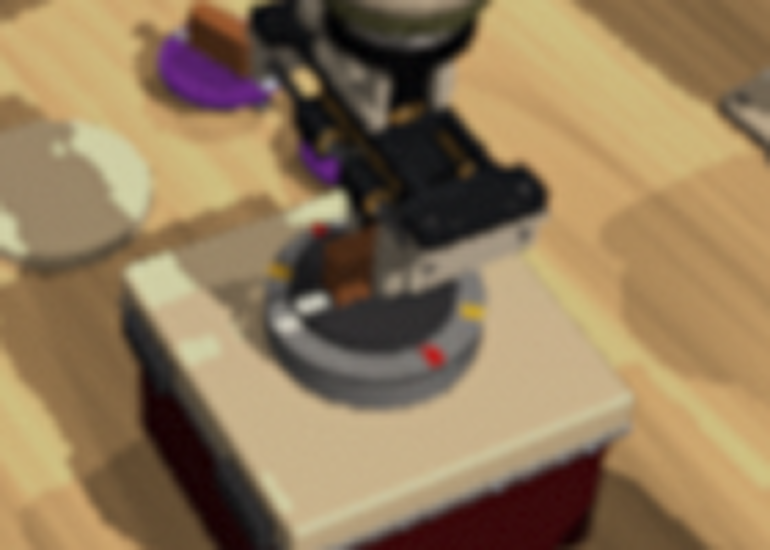

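View pics/w14.png

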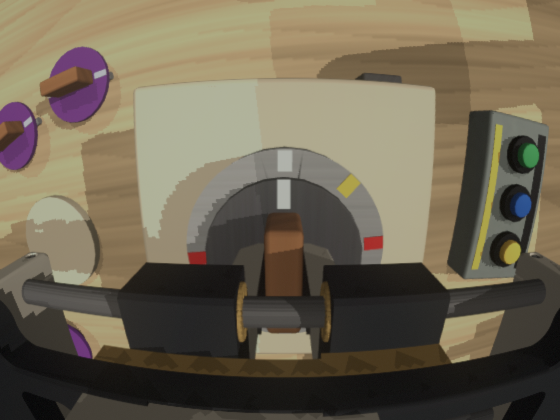

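Seated: TCP z is 0.194 exactly as expected, 10 N contact, disc concentric in the flange, and white lines meet at (285,162) and (285,193). Now turning clockwise in two parts, moving the TCP so the cap stays on the port axis.

drive_tool([
  {"tx": 0,"ty": 0,"tz": -0.001,"turn": 0.01,"jaw": 0},
  {"tx": 0,"ty": 0.001,"tz": -0.001,"turn": 0.03,"jaw": 0},
  {"tx": 0,"ty": 0.001,"tz": -0.001,"turn": 0.055,"jaw": 0},
  {"tx": -0.0005,"ty": 0.002,"tz": -0.001,"turn": 0.08,"jaw": 0},
  {"tx": -0.0005,"ty": 0.002,"tz": -0.001,"turn": 0.105,"jaw": 0},
  {"tx": -0.001,"ty": 0.003,"tz": -0.001,"turn": 0.13,"jaw": 0},
  {"tx": -0.001,"ty": 0.003,"tz": -0.001,"turn": 0.15,"jaw": 0},
  {"tx": -0.001,"ty": 0.003,"tz": -0.001,"turn": 0.15,"jaw": 0},
  {"tx": -0.001,"ty": 0.003,"tz": -0.001,"turn": 0.15,"jaw": 0},
])

```text
t: 16.65
tool_pos: [0.5189, 0.0379, 0.1941]
orientation: [0.903, 3.006, 0.001]
force: [-0.3, 0.8, 6.4]
opening: 0.0179
```

```bash
cat > look.py <<'E'
from plant import robot
from h import *
import sys
n=sys.argv[1]
s=robot.read_state();c=robot.get_calibration('wrist');im,d=robot.read_camera('wrist');print(s['t'],s['tool_pos'],s['force'],s['wrist_torque'],yawy(s),s['opening'])
cv2.imwrite(f'pics/w{n}.png',im);M=R.from_rotvec(s['orientation']).as_matrix()
print('port from axis -> cap-centre est',(s['tool_pos']-.002*M[:,0]).round(4))
h=cv2.cvtColor(im,cv2.COLOR_BGR2HSV)
for nm,m in [('white',(h[...,1]<30)&(h[...,2]>150)),('yellow',(h[...,0]>20)&(h[...,0]<35)&(h[...,1]>140)&(h[...,2]>110))]:
    for b in blobs(m,(190,130,385,262),40):
        p=onplane(c,b[0],b[1],.18 if nm=='yellow' else .188,True)[:2]-[.5195,.0372]
        print(nm,b,'r',(np.hypot(*p)*1000).round(1),'ang',np.degrees(np.arctan2(p[1],p[0])).round(1))
E
python3 look.py 15
```

```text
16.65 [0.51893374 0.03794078 0.19407028] [-0.28662963  0.76897584  6.4250127 ] [-0.00790915  0.15316316 -0.0499908 ] 56.54858939592106 0.017871792537235004
port from axis -> cap-centre est [0.5206 0.0368 0.1941]
white (np.float64(238.77), np.float64(169.31), 301) r 54.4 ang 172.4
white (np.float64(283.48), np.float64(193.96), 347) r 35.4 ang 146.2
yellow (np.float64(308.21), np.float64(162.08), 252) r 53.7 ang 131.5
```

View pics/w15.png

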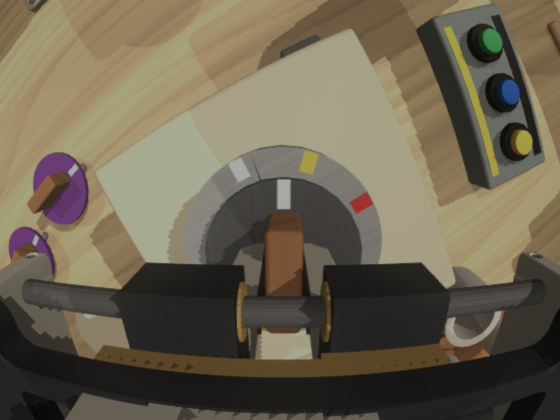

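It has turned 27°. The cap line at (283,194) is 14.7° short of the yellow mark at (308,162). Turning the rest.

drive_tool([
  {"tx": 0,"ty": 0,"tz": 0,"turn": 0.02,"jaw": 0},
  {"tx": 0,"ty": 0.001,"tz": 0,"turn": 0.04,"jaw": 0},
  {"tx": 0,"ty": 0.0015,"tz": 0,"turn": 0.06,"jaw": 0},
  {"tx": 0,"ty": 0.0015,"tz": 0,"turn": 0.075,"jaw": 0},
  {"tx": 0,"ty": 0.0015,"tz": 0,"turn": 0.082,"jaw": 0},
  {"tx": 0,"ty": 0.0015,"tz": 0,"turn": 0.082,"jaw": 0},
  {"tx": 0,"ty": 0.0015,"tz": 0,"turn": 0.082,"jaw": 0},
  {"tx": 0,"ty": 0.0015,"tz": 0,"turn": 0.082,"jaw": 0},
])

```text
t: 17.5
tool_pos: [0.5192, 0.0386, 0.1941]
orientation: [1.281, 2.865, 0.003]
force: [0.1, 1.9, 5.6]
opening: 0.0179
```

```bash
python3 look.py 16; python3 - <<'E'
from plant import robot
from h import *
t,d=robot.read_camera('top');cv2.imwrite('pics/t16.png',t)
t,d=robot.read_camera('scene');cv2.imwrite('pics/s16.png',t)
E
```

```text
17.5 [0.51922065 0.03855645 0.19408556] [0.05898782 1.90850773 5.61415408] [0.07502233 0.06921291 0.09479504] 41.81294008875723 0.017862072524748085
port from axis -> cap-centre est [0.5206 0.0371 0.1941]
white (np.float64(218.45), np.float64(183.86), 291) r 53.9 ang 171.6
white (np.float64(283.48), np.float64(193.96), 347) r 35.7 ang 130.6
yellow (np.float64(282.63), np.float64(159.37), 245) r 53.6 ang 131.5
```

View pics/w16.png

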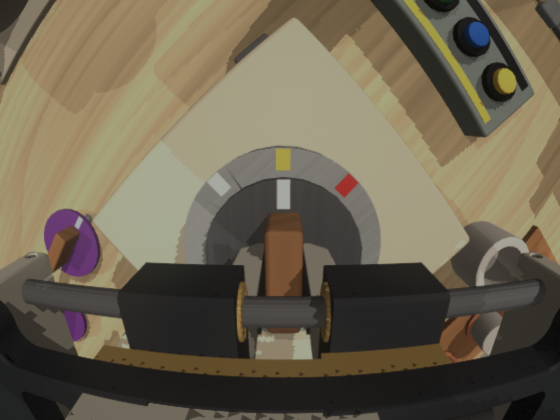

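View pics/s16.png

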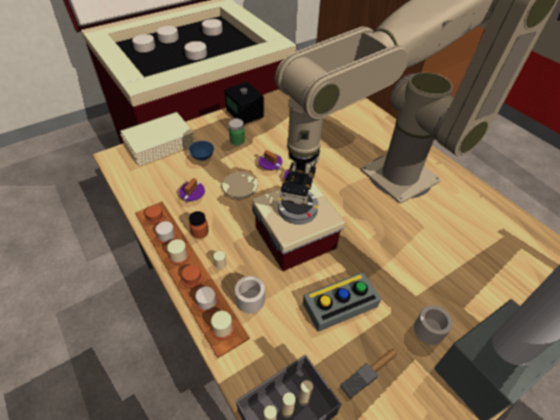

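The cap's white line (283,194) now stands in line with the yellow mark (283,159), within 1°. The disc is still seated at z 0.194, and the bystanders are where they were. Handing in.

```bash
python3 - <<'E'
from plant import robot
import numpy as np
s=robot.read_state();print(s['t'],np.abs(s['dq']).max(),s['force'],s['opening'])
print(robot.close_job())
E
```

```text
17.65 0.0014878938699760882 [-0.23992177  1.51306796  6.51023975] 0.01769188389493848
the job is handed in; nothing more can be done
None
```

The job is done and handed in at 17.65 s, though it reported no verdict. I pressed blue, yellow and green in turn, then seated the cap in the port slots and turned it clockwise to the yellow marks, still gripped.

**Keys:** Each press ended on a steady 25–27 N stop, and the pressed key read 6–8 mm below the up keys in depth. Blue and yellow were seen back up afterwards. Green looked up in the final picture, but I did not measure it.

**Last checks on the cap:**
- **Turn:** 41.8° by the tool's yaw, with its white line within 1° of the yellow mark.
- **Seat:** the disc was down at the expected height (TCP z 0.194) with 6 N of contact.
- **Position:** the cap axis was about 1 mm from the port axis.
- **Grip and motion:** the opening was 17.7 mm on the 18 mm bar, and the arm was at rest.
- **Bystanders:** they looked unmoved in the final scene picture; I judged this by eye.

**Disagreements:** While a key was fully down, the tool height read about 4 mm above the given key height, and the key tops also read 2–4 mm high in depth. The cap heights showed no such offset. My first move call was refused for missing keys in the rows, with no motion.

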